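# Close up a monitor module and hold it shut

### The job

Close up the patient-monitor module in the grey nest: first swing its hinged metal shield gently down onto its stop inside the lower half, without letting it slam. Then pick up the loose white upper half by its grip, set it over the two dowels (large hole on the thick dowel) and press it down against the sprung seal until the seam is fully shut, and finish while still holding it pressed shut, because it springs open if let go. Leave the other things on the table where they are.

Things in the scene. Friction and masses are not known exactly. Their poses are not given: they have to be found in the camera images.
- nest: Grey nest plate 116 x 176 x 10 mm, fixed to the table, holding the white lower housing half, 96 mm (its x) by 150 mm (its y), whose rim is 50 mm above the table. Origin: centre of the underside, on the table; y along the long side towards the thick dowel, z up. At the start its yaw is within 0.3 rad of the world's. The open cavity between the two solid end blocks is 80 mm (x) by 96 mm (y).
- nest_seat (a point): Centre of the lower half's rim plane, 50 mm above the nest's origin, same axes. When the module is fully shut the upper half's origin lies exactly here with its axes parallel to the nest's.
- dowel_thick (a point): Top of the thick steel dowel: 14 mm diameter, standing 20 mm above the rim at nest y = +60 mm, x = 0; its top 9 mm taper to 8 mm diameter.
- dowel_thin (a point): Top of the thin steel dowel: 10 mm diameter, standing 20 mm above the rim at nest y = -60 mm, x = 0; its top 9 mm taper to 4 mm diameter.
- flap (a joint): Angle of the hinged aluminium shield, rad: 0 = lying level on its stop inside the lower half, its upper face 6 mm below the rim; 1.6 = standing just past upright. It starts raised, between 0.9 and 1.4. The hinge has friction, so the shield stays where it is left, and about 1 N at its edge moves it.
- flap_hinge (a point): Middle of the shield's hinge line, which runs along the nest's y axis at nest x = -36 mm, 8 mm below the rim. The shut shield reaches from here 72 mm towards the nest's +x; it is 84 mm wide and 3 mm thick, and its outer (upper) face is 2 mm from the hinge line.
- flap_edge (a point): Middle of the shield's free edge, on its outer face, 72 mm from the hinge line. Raised, the outer face looks to the nest's -x and up; pushing there towards +x and down lowers the shield.
- seal (a joint): How far the sprung black seal is pressed in, m: 0 = free, standing 4 mm above the rim; 0.004 = flush with the rim. It is two strips, 90 mm long, on top of the long walls, that move together; pressing starts at 6 N and takes 10 N at the bottom, where the upper half meets the hard rim.
- shell: Loose white upper housing half, about 0.28 kg. Base plate 96 mm (its x) by 150 mm (its y), 12 mm thick, with two through holes on its centre line, 16 mm at y = +60 mm and 12 mm at y = -60 mm (2 mm wider than the dowels); on it a raised deck 76 x 84 mm up to z = 26 mm, and on that a grey grip bar 18 mm wide (x), 66 mm long (y), from z = 26 to 54 mm. Origin: centre of the underside. It lies flat on the table, right side up, large hole to world +y within 0.6 rad.
- shell_grip (a point): Centre of the top of the shell's grip bar, 54 mm above the shell's origin, same axes.
- screwdriver: Bystander: screwdriver 170 mm long, lying between the two halves. Not to be moved.
- vial: Bystander: amber glass jar 38 mm across, 62 mm high. Not to be moved.
- battery: Bystander: black battery pack 70 x 110 x 22 mm. Not to be moved.
- tape: Bystander: roll of clear tape 84 mm across, 19 mm high. Not to be moved.
- fingerclip: Bystander: finger-clip sensor 36 x 62 x 30 mm. Not to be moved.
- dish: Bystander: steel bowl 100 mm across, 35 mm high. Not to be moved.
There are look-alikes about, which are no part of the job. What is shaped like the shell but red is not meant. What is shaped like the nest but pink is not meant.

How it is judged (in metres and radians):
On the way, in this order (a step that is already met when the one before it is completed fails the run):
1. the shield rests down on its stop (value of joint flap below 0.06 rad and velocity of joint flap above -0.1 rad/s), for 0.2 s.
2. the upper half sits over both dowels, low and level (horizontal distance between shell and nest_seat below 0.004 m and z of shell in the frame of nest_seat between -0.003 and 0.012 m and angle between the y axis of shell and the y axis of nest, either way round below 0.05 rad and angle between shell's own z axis and vertical below 0.05 rad and value of joint flap below 0.06 rad), for 0.1 s.
At the end, for the whole second after the job is handed in: Shield within 0.06 rad of its stop; upper half over both dowels within 3.5 mm and 0.05 rad, its underside within 1.5 mm of the rim, seal pressed in over 2.5 mm, at rest, and kept so by the robot, which still touches it, the halves pressed together with over 7 N (horizontal distance between shell and nest_seat below 0.0035 m and z of shell in the frame of nest_seat between -0.003 and 0.0015 m and angle between the y axis of shell and the y axis of nest, either way round below 0.05 rad and angle between shell's own z axis and vertical below 0.05 rad and value of joint flap below 0.06 rad and value of joint seal above 0.0025 m and linear speed of shell below 0.01 m/s and contact force between any of the fingers, the arm and shell above 3 N and contact force between shell and nest above 7 N); the arm keeps its last pose, push and grip.
It fails at once if the shield was slammed (faster than 3 rad/s) (velocity of joint flap below -3 rad/s).
It fails at once if another thing on the table was moved by over 30 mm (distance of any of screwdriver, vial, battery, tape, fingerclip, dish from where it was at the start of the episode above 0.03 m).
It also fails if it takes over 58 s, if anything falls off the work surface, if the arm or the gripper's body presses on something with over 40 N, if the wrist force passes 120 N, or if a joint passes its speed limit or range.

### The arm

A 6-joint arm with a two-finger parallel gripper is mounted at the origin on the work surface. World frame = base frame: x ahead of the robot, y to its left, z up, the work surface at z = 0. Lengths are in m, angles in degrees, forces in N, time in s.
With the tool pointing down it reaches from about 0.4 to 0.825 m from the base axis. Payload 7 kg.
Tool frame: the origin (TCP) lies on the centre line of the jaws, within the pads' length; the fingertips stand 22 mm ahead of it and the grasp point (between the pads) lies 3 mm ahead of it; z points along the fingers, y is the line along which they close (so a half turn about z gives the same grasp; the last joint's range is limited). The gripper opens to 88 mm and grips with 3 to 60 N. Pads are 19 mm wide; open, the fingers measure 130 mm over their backs; the gripper's body (78 mm by 193 mm) begins 47 mm behind the grasp point.
Start: joints at [79.991, 20.546, 0.682, 0, -70.136, -16.507], TCP at [0.301, 0.604, 0.249] pointing down, gripper open.
Joint ranges: [-176.03, 176.03], [-82.01, 121.73], [-58.28, 71.71], [-173.87, 95.51], [-174.79, -0.11], [-173.66, 173.66]. Speed limits (degrees/s): [136.94, 136.94, 172.46, 180, 180, 180].

### API

Orientations are given as [roll, pitch, yaw] about the fixed x, y, z axes, in that order (R = Rz(yaw) Ry(pitch) Rx(roll)).
In Python, from plant import get_state, cams, r gives the robot as it stands.
- The arm moves only by the tool apply_moves, never from a script. Its argument "targets" is a list of rows, each an object with "dp": the shift along the world's x, y, z in m, a list of three; "yaw": the turn about the world's z in degrees. In form: [{"dp": [x, y, z], "yaw": yaw}, ...]. A call has 1 to 20 rows; each row is the pose to reach, as a shift and turn from the pose commanded when the call began; what a row does not reach only later rows make up. A row lasts 1/12 s, in which the tool goes at most 41.7 mm and 7.16 degrees, less where a joint would pass 70% of its speed; a pose out of reach is approached as far as the arm can. A call with a gripper value outside its range is refused whole. "grip" is the gripper command: -1 is fully open, 1 is shut, values between are in proportion, set as the call begins (left out, the last holds). The fingers move at their own pace and stop on an object; "squeeze" is the grip in N (left out, the last holds). Time passes only in rows, so rows that repeat a pose let the fingers close. It gives the time, the measured TCP pose, the force, the opening and the grip force at its end, in the units of the state.
- get_state(): the state, without advancing time (a new reading comes with each control period).
- cams.capture(name): name is "scene" or "top" or "wrist"; returns a dict with "image" (480x640x3 uint8, red, green, blue), "range_z" (480x640 float32, m along the optical axis (not along the pixel's ray), 0 where there is no reading), "fx", "fy", "cx", "cy" (pixels), "k1" (the pictures are not rectified: a ray, as slopes to the right and down, at radius r is drawn at 1 + k1 r^2 times it, then the intrinsics apply), "R" (3x3) and "t" (3): a world point X has camera coordinates R X + t; the wrist camera has in their place "T_tool_cam" (4x4, takes a point from camera to tool coordinates, whose origin is the TCP and whose axes are the flange's). Camera axes: x right, y down, z forward; pixel columns grow to the right and rows downward; lengths in m; the calibration is good to about 2 mm. A picture is of the moment at which its call begins: read the wrist's pose just before it.
- r.close_job(): hands the job in; it is judged then, once.
The state is a dict: "time_s": time; "joints": joint angles; "qd": joint speeds; "joint_torque": joint torques, N m; "tcp_pos": TCP position; "eef_rot": TCP orientation; "contact_force": force on the tool from outside, world axes, zero at the start; "moment": the same for the moment, N m; "gripper_width": finger opening in m; "gripper_force": force on a finger pad.
Only numpy, scipy, OpenCV 4.12 (cv2) and the standard library are available. Lean on these libraries where they do the work, as an engineer would, in place of code of your own. Each camera call takes 0.05 s, during which the arm holds its last target. There are 200 camera calls.

## Working session

There is one attempt and no reset: what is moved stays moved. The work goes in short steps, Python scripts to look and compute and a tool call to move; the robot and the scene stay as the last step left them, time stands still between calls to the robot, and variables do not carry over. Pictures are saved under pics/ and viewed, at most 10 in all, crops included, and the job is handed in when it is done.

Besides the shell and the picture viewer there is one more tool, called in YAML: its name, and indented under it one key for each argument. apply_moves: Moves the arm, as the interface text tells. Its arguments: {"type":"object","properties":{"targets":{"type":"array","items":{"type":"object","properties":{"dp":{"type":"array","items":{"type":"number"}},"yaw":{"type":"number"}}}},"grip":{"type":"number"},"squeeze":{"type":"number"}},"required":["targets"]}

```bash
ls; mkdir -p pics; python3 - <<'E'
from plant import get_state,cams,r
import cv2,numpy as np,pickle
print(get_state())
for n in ("scene","top"):
    c=cams.capture(n); pickle.dump(c,open(f"{n}.pkl","wb")); cv2.imwrite(f"pics/{n}0.png",c["image"][:,:,::-1])
    print({k:c[k] for k in c if k not in("image","range_z")})
E
```

```text
pics
{'time_s': 0.0, 'joints': array([ 7.99899870e+01,  2.05922953e+01,  6.33045871e-01, -1.95560426e-02,
       -7.01359396e+01, -1.65073574e+01]), 'qd': array([ 0.05417372,  0.02377552, -0.04217339, -0.00950943,  0.02987122,
        0.14242432]), 'joint_torque': array([ 2.61191781e-05, -5.82717204e+01,  2.93038023e+01,  6.99697495e+00,
        6.69153917e-03, -1.56133833e-04]), 'tcp_pos': array([0.30118297, 0.6035687 , 0.2476092 ]), 'eef_rot': array([ 1.79903510e+02, -9.42337303e-03, -2.65240227e+01]), 'contact_force': array([0.48280691, 0.66259517, 0.41470582]), 'moment': array([-0.00967899, -0.01413978,  0.03074239]), 'gripper_force': 0.0, 'gripper_width': 0.08783686595121439}
{'fx': 525.8656378327169, 'fy': 525.8656378327169, 'cx': 324.4197525143717, 'cy': 245.8544088737393, 'k1': -0.024287105001192733, 'R': array([[ 0.45440396,  0.89065081, -0.01606778],
       [ 0.66164394, -0.34953366, -0.6633653 ],
       [-0.59644307,  0.29080467, -0.74812319]]), 't': array([-0.23132599, -0.2868881 ,  1.51389639])}
{'fx': 486.07437952330133, 'fy': 486.07437952330133, 'cx': 315.344914364195, 'cy': 246.85464675920628, 'k1': -0.08706244177901494, 'R': array([[-0.02082778, -0.99971567,  0.01160947],
       [-0.98894877,  0.01889583, -0.14704854],
       [ 0.14678736, -0.01454386, -0.98906114]]), 't': array([0.00260845, 0.54262383, 1.23362778])}
```

View pics/top0.png

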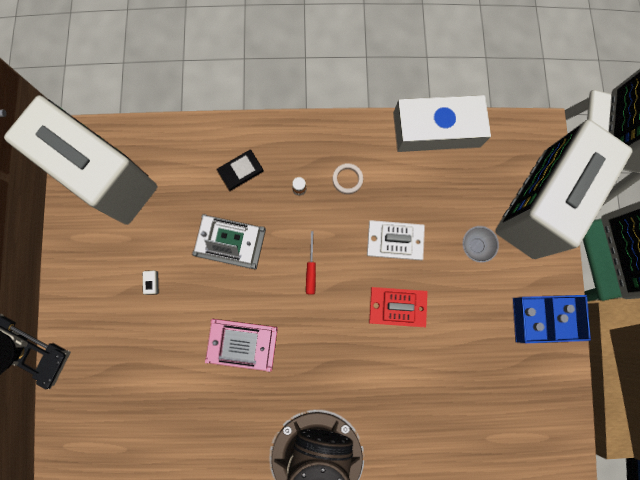

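View pics/scene0.png

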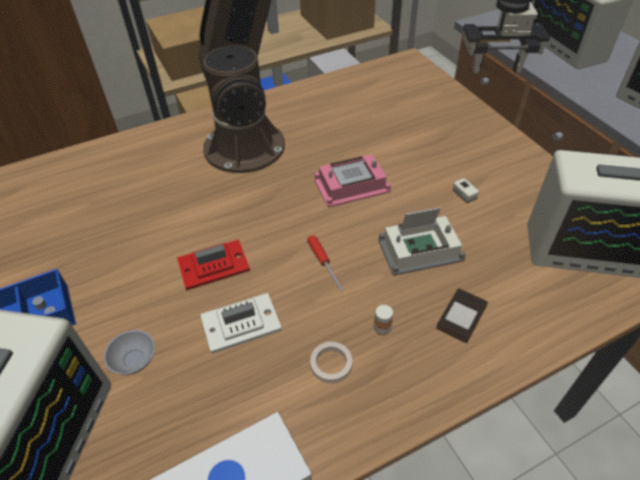

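The candidates for the shell are white at top (397,240) and red at (399,307). For the nest they are grey with a white half at (229,242) and pink at (241,346). By the description I choose the white shell and the grey nest. The shield is raised at about (222,248), on the robot's side.

```bash
cat > h.py <<'E'
import numpy as np,cv2
from scipy.spatial.transform import Rotation as Ro
def pose(c,s=None):
    "camera->world R,t"
    if "R" in c: return c["R"].T,-c["R"].T@c["t"]
    T=np.eye(4);T[:3,:3]=Ro.from_euler("xyz",s["eef_rot"],degrees=True).as_matrix();T[:3,3]=s["tcp_pos"]
    M=T@c["T_tool_cam"];return M[:3,:3],M[:3,3]
def rays(c,uv):
    K=np.array([[c["fx"],0,c["cx"]],[0,c["fy"],c["cy"]],[0,0,1]])
    u=cv2.undistortPoints(np.asarray(uv,float).reshape(-1,1,2),K,np.array([c["k1"],0,0,0.]))[:,0]
    return np.c_[u,np.ones(len(u))]
def plane(c,uv,z,s=None):
    R,t=pose(c,s);d=rays(c,uv)@R.T
    return t+d*((z-t[2])/d[:,2])[:,None]
def cloud(c,s=None):
    v,u=np.mgrid[:480,:640];R,t=pose(c,s)
    return ((rays(c,np.c_[u.ravel(),v.ravel()])*c["range_z"].reshape(-1,1))@R.T+t).reshape(480,640,3)
def rect(pts):
    (c,(w,h),a)=cv2.minAreaRect((pts[:,:2]*1000).astype(np.float32))
    if w>h: w,h,a=h,w,a+90   # a: direction of short side (x axis)
    a=(a+90)%180-90
    return np.array(c)/1000,w,h,a
E
python3 - <<'E'
import pickle,numpy as np,cv2
from h import *
c=pickle.load(open("top.pkl","rb"));P=cloud(c);im=c["image"].astype(int)
sat=im.max(2)-im.min(2)
for n,(x0,y0,x1,y1),lo,hi in(("shell",(355,205,440,275),.006,.07),("nest",(180,200,280,280),.004,.06)):
    m=np.zeros((480,640),bool);m[y0:y1,x0:x1]=1
    p=P[m&(P[...,2]>lo)&(P[...,2]<hi)];print(n,len(p),rect(p))
m=np.zeros((480,640),bool);m[200:280,180:280]=1
q=P[m&(P[...,2]>.08)];print("flap",len(q),q.mean(0),q.min(0),q.max(0))
w=P[m&(im.min(2)>170)];print("rim z",np.median(w[:,2]),rect(w))
for n,b in(("screw",(295,225,325,300)),("dish",(460,222,500,265)),("tape",(330,160,366,196)),("vial",(288,172,310,198)),("batt",(214,148,266,192)),("clip",(140,265,162,298))):
    p=P[b[1]:b[3],b[0]:b[2]].reshape(-1,3);p=p[p[:,2]>.006];print(n,p.min(0).round(3),p.max(0).round(3))
E
```

```text
shell 2000 (array([ 0.56179834, -0.23013466]), 184.04788208007812, 229.75306701660156, -1.1835403442382812)
nest 3271 (array([0.57380182, 0.22436823]), 217.26365661621094, 272.6741943359375, -1.0667724609375)
flap 225 [0.51817811 0.1997323  0.25973141] [0.35560053 0.01029609 0.08074318] [0.556834   0.27192431 1.29989506]
rim z 0.05021019900799595 (array([0.51364526, 0.13742664]), 134.44503784179688, 382.73455810546875, -31.83184051513672)
screw [ 0.356 -0.032  0.006] [0.608 0.047 1.3  ]
dish [ 0.356 -0.514  0.006] [0.608 0.01  1.3  ]
tape [ 0.356 -0.148  0.006] [0.787 0.01  1.3  ]
vial [0.356 0.005 0.007] [0.756 0.063 1.3  ]
batt [0.356 0.01  0.006] [0.828 0.267 1.3  ]
clip [0.356 0.01  0.006] [0.504 0.46  1.3  ]
```

```bash
python3 - <<'E'
import pickle,numpy as np
from h import *
from plant import cams
w=cams.capture("wrist");print(w["T_tool_cam"].round(3),w["fx"])
c=pickle.load(open("top.pkl","rb"));im=c["image"].astype(int);sat=im.max(2)-im.min(2)
for n,(x0,y0,x1,y1),z,lo in(("shell",(355,205,440,275),.012,150),("nest",(180,200,280,280),.05,150)):
    v,u=np.nonzero((im.min(2)>lo)[y0:y1,x0:x1]&(sat<40)[y0:y1,x0:x1]);print(n,len(u),rect(plane(c,np.c_[u+x0,v+y0],z)))
E
```

```text
[[ 0.    -0.962 -0.273  0.074]
 [ 1.     0.     0.    -0.001]
 [-0.    -0.273  0.962 -0.136]
 [ 0.     0.     0.     1.   ]] 391.7781438154392
shell 1624 (array([ 0.56250647, -0.22623497]), 97.10888671875, 150.3626708984375, -5.704986572265625)
nest 1047 (array([0.56722595, 0.22417154]), 97.39471435546875, 150.43704223632812, -13.141334533691406)
```

apply_moves:
  targets:
    - {"dp":[0.01,-0.014,0],"yaw":1}
    - {"dp":[0.03,-0.043,0],"yaw":2}
    - {"dp":[0.052,-0.074,0],"yaw":4}
    - {"dp":[0.075,-0.107,0],"yaw":5}
    - {"dp":[0.098,-0.14,0],"yaw":6}
    - {"dp":[0.121,-0.173,0],"yaw":7}
    - {"dp":[0.144,-0.206,0],"yaw":8}
    - {"dp":[0.167,-0.239,0],"yaw":9}
    - {"dp":[0.19,-0.271,0],"yaw":10}
    - {"dp":[0.21,-0.3,0],"yaw":11}
    - {"dp":[0.23,-0.328,0],"yaw":12}
    - {"dp":[0.245,-0.35,0],"yaw":13}
    - {"dp":[0.258,-0.369,0],"yaw":13.5}
    - {"dp":[0.266,-0.38,0],"yaw":13.5}
    - {"dp":[0.266,-0.38,0],"yaw":13.5}
    - {"dp":[0.266,-0.38,0],"yaw":13.5}
  grip: 1
  squeeze: 10

```text
time_s: 1.48
tcp_pos: [0.5674, 0.2236, 0.2482]
eef_rot: [180.0, 0.0, -13.1]
contact_force: [0.5, 0.8, 0.5]
gripper_width: 0.0009
gripper_force: 0.0
```

```bash
cat > look.py <<'E'
import sys,pickle,cv2
from plant import get_state,cams
s=get_state();c=cams.capture("wrist");n=sys.argv[1]
pickle.dump((c,s),open(n+".pkl","wb"));cv2.imwrite(f"pics/{n}.png",c["image"][:,:,::-1])
print(s["time_s"],s["tcp_pos"],s["eef_rot"],s["contact_force"],s["gripper_width"])
E
python3 look.py w1
```

```text
1.4833 [0.56743742 0.22356435 0.2482168 ] [ 1.79984460e+02  2.72491897e-02 -1.31165787e+01] [0.45619442 0.84878791 0.45142673] 0.0009011282195047717
```

View pics/w1.png

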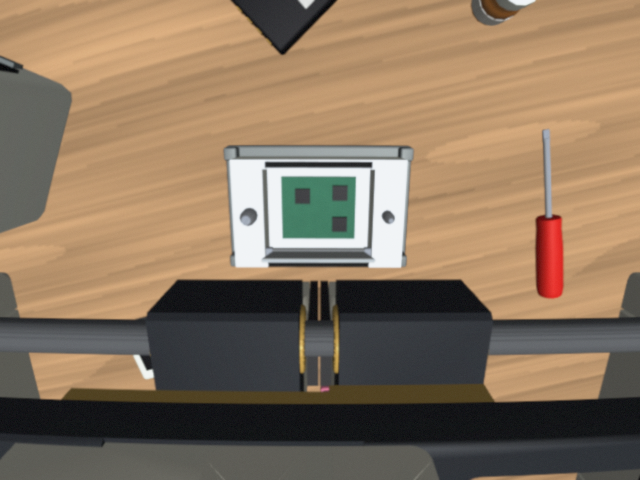

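The wrist picture shows the nest square to the tool, with the thick dowel at (249,216), the thin one at (389,216) and the raised shield edge-on around rows 248–262.

```bash
python3 - <<'E'
import pickle
from h import *
c,s=pickle.load(open("w1.pkl","rb"));P=cloud(c,s);im=c["image"].astype(int)
m=np.zeros((480,640),bool);m[150:268,225:412]=1
w=m&(im.min(2)>170);v,u=np.nonzero(w);k=rect(plane(c,np.c_[u,v],.05,s));print("rim",k,np.median(P[w][:,2]))
g=im.max(2)
for x0,x1 in((238,262),(378,400)):
    v,u=np.nonzero(g[200:232,x0:x1]<170);print(len(u),u.min()+x0,u.max()+x0,v.min()+200,v.max()+200, plane(c,[[u.mean()+x0,v.mean()+200]],.065,s))
a=np.deg2rad(-13.1);Rn=np.array([[np.cos(a),np.sin(a)],[-np.sin(a),np.cos(a)]])
for row in range(236,272,3):
    p=P[row,285:355];ok=c["range_z"][row,285:355]>0;p=np.median(p[ok],0) if ok.any() else np.zeros(3)
    print(row,ok.sum(),(Rn@(p[:2]-k[0])).round(4),p[2].round(4),im[row,320])
E
```

```text
rim (array([0.57168079, 0.22416074]), 104.02599334716797, 151.73934936523438, -13.103218078613281) 0.049400273876950895
172 240 256 208 224 [[0.58449605 0.2803994  0.065     ]]
107 382 394 211 223 [[0.55715911 0.168282   0.065     ]]
236 70 [-0.0315 -0.0011] 0.0189 [ 69 128 103]
239 70 [-0.0353 -0.0011] 0.0159 [221 230 231]
242 70 [-0.0385 -0.0011] 0.0161 [241 244 246]
245 70 [-0.0415 -0.0011] 0.016 [241 244 246]
248 70 [-0.044  -0.0012] 0.0173 [144 147 148]
251 70 [-0.0383 -0.0011] 0.0452 [107 110 112]
254 70 [-0.031 -0.001] 0.0757 [70 71 71]
257 70 [-0.0254 -0.0009] 0.1016 [82 85 85]
260 70 [-0.0237 -0.0009] 0.112 [188 198 204]
263 70 [-0.0466 -0.0011] 0.0538 [82 84 87]
266 70 [-0.0496 -0.0011] 0.0537 [88 72 61]
269 70 [-0.0723 -0.0012] -0.0003 [188 150 110]
```

apply_moves:
  targets:
    - {"dp":[-0.02,0.005,0],"yaw":0}
    - {"dp":[-0.043,0.01,-0.01],"yaw":0}
    - {"dp":[-0.061,0.0145,-0.03],"yaw":0}
    - {"dp":[-0.061,0.0145,-0.06],"yaw":0}
    - {"dp":[-0.061,0.0145,-0.09],"yaw":0}
    - {"dp":[-0.061,0.0145,-0.115],"yaw":0}
    - {"dp":[-0.061,0.0145,-0.125],"yaw":0}
    - {"dp":[-0.055,0.013,-0.125],"yaw":0}
    - {"dp":[-0.045,0.0107,-0.125],"yaw":0}
    - {"dp":[-0.038,0.009,-0.125],"yaw":0}
    - {"dp":[-0.033,0.008,-0.125],"yaw":0}
    - {"dp":[-0.028,0.0067,-0.126],"yaw":0}
    - {"dp":[-0.023,0.0055,-0.1275],"yaw":0}
    - {"dp":[-0.0177,0.0042,-0.13],"yaw":0}
    - {"dp":[-0.0125,0.003,-0.1325],"yaw":0}
    - {"dp":[-0.0075,0.002,-0.136],"yaw":0}
    - {"dp":[-0.003,0.001,-0.1395],"yaw":0}
    - {"dp":[0.001,0,-0.144],"yaw":0}
    - {"dp":[0.0048,-0.001,-0.1485],"yaw":0}

```text
time_s: 3.12
tcp_pos: [0.5726, 0.2228, 0.0995]
eef_rot: [180.0, 0.0, -13.0]
contact_force: [-0.9, 0.5, 1.1]
gripper_width: 0.0004
gripper_force: 0.4
```

apply_moves:
  targets:
    - {"dp":[0.003,-0.0007,-0.005],"yaw":0}
    - {"dp":[0.006,-0.0014,-0.0105],"yaw":0}
    - {"dp":[0.008,-0.002,-0.016],"yaw":0}
    - {"dp":[0.0097,-0.0023,-0.0215],"yaw":0}
    - {"dp":[0.0107,-0.0025,-0.0275],"yaw":0}
    - {"dp":[0.0113,-0.0027,-0.0315],"yaw":0}
    - {"dp":[0.0113,-0.0027,-0.034],"yaw":0}
    - {"dp":[0.0113,-0.0027,-0.0345],"yaw":0}
    - {"dp":[0.0113,-0.0027,-0.0345],"yaw":0}
    - {"dp":[0.0113,-0.0027,-0.0345],"yaw":0}

```text
time_s: 3.95
tcp_pos: [0.5833, 0.2201, 0.0662]
eef_rot: [180.0, -0.0, -13.0]
contact_force: [-1.4, -1.0, 6.4]
gripper_width: 0.0004
gripper_force: 2.9
```

apply_moves:
  targets:
    - {"dp":[0,0,0],"yaw":0}
    - {"dp":[0,0,0.01],"yaw":0}
    - {"dp":[0,0,0.035],"yaw":0}
    - {"dp":[0,0,0.065],"yaw":0}
    - {"dp":[-0.005,0,0.1],"yaw":0}
    - {"dp":[-0.015,0.003,0.135],"yaw":-0.5}
    - {"dp":[-0.025,0.004,0.165],"yaw":-0.5}
    - {"dp":[-0.03,0.004,0.18],"yaw":-0.5}
    - {"dp":[-0.03,0.004,0.185],"yaw":-0.5}
    - {"dp":[-0.03,0.004,0.185],"yaw":-0.5}
    - {"dp":[-0.03,0.004,0.185],"yaw":-0.5}
  grip: 0.2

```text
time_s: 4.87
tcp_pos: [0.5531, 0.2241, 0.25]
eef_rot: [180.0, 0.0, -13.5]
contact_force: [0.5, 0.8, -0.2]
gripper_width: 0.0354
gripper_force: 0.0
```

```bash
python3 look.py w2; python3 - <<'E'
import pickle
from h import *
c,s=pickle.load(open("w2.pkl","rb"));P=cloud(c,s);im=c["image"]
print("flap z", [(r,P[r,320].round(4)) for r in range(180,262,8)])
cv2.imwrite("pics/w2c.png",cv2.resize(im[130:290,210:430,::-1],None,fx=3.5,fy=3.5,interpolation=cv2.INTER_CUBIC))
E
```

```text
4.8667 [0.55314298 0.22412266 0.25001437] [ 1.79993114e+02  3.72554455e-02 -1.35252111e+01] [ 0.49422842  0.75118765 -0.21479267] 0.035376587408570186
flap z [(180, array([0.5821, 0.2173, 0.0441])), (188, array([0.5754, 0.2189, 0.0453])), (196, array([0.5683, 0.2206, 0.0441])), (204, array([0.5613, 0.2222, 0.0438])), (212, array([0.5543, 0.2239, 0.0441])), (220, array([0.5472, 0.2256, 0.0439])), (228, array([0.5399, 0.2274, 0.0437])), (236, array([0.5332, 0.229 , 0.0457])), (244, array([0.5273, 0.2304, 0.0506])), (252, array([0.5042, 0.2357, 0.0006])), (260, array([ 4.955e-01,  2.378e-01, -1.000e-04]))]
```

View pics/w2c.png

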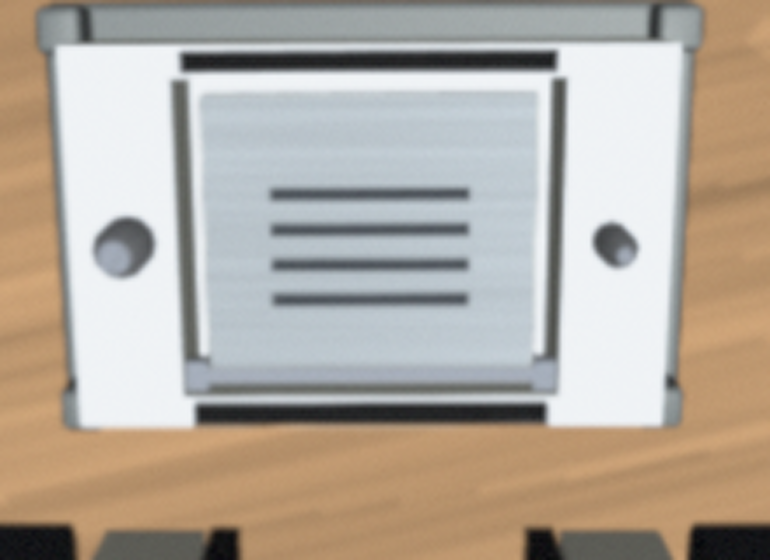

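The shield is flat at z 0.044. In the crop the dowel tops are at about (117,257) and (625,254), and the rim corners at (55,44), (684,44), (667,427) and (79,427).

```bash
python3 - <<'E'
import pickle
from h import *
c,s=pickle.load(open("w2.pkl","rb"))
f=lambda q:np.array(q)/3.5+[210-.36,130-.36]
d=plane(c,f([(117,257),(625,254)]),.07,s);k=plane(c,f([(55,44),(684,44),(667,427),(79,427)]),.05,s)
e=d[0]-d[1];print("dowels",d,d.mean(0),np.linalg.norm(e),np.degrees(np.arctan2(-e[0],e[1])))
e=k[0]-k[1]+k[3]-k[2];print("rim",k.mean(0),np.degrees(np.arctan2(-e[0],e[1])),np.linalg.norm(k-np.roll(k,1,0),axis=1))
E
```

```text
dowels [[0.58180052 0.28227585 0.07      ]
 [0.55470282 0.16645379 0.07      ]] [0.56825167 0.22436482 0.07      ] 0.11894972101158624 -13.168054328149612
rim [0.56782321 0.22453177 0.05      ] -13.512800175142091 [0.09634633 0.15072868 0.09632179 0.15170522]
```

apply_moves:
  targets:
    - {"dp":[0,-0.015,0],"yaw":-4}
    - {"dp":[0.001,-0.045,0],"yaw":-11}
    - {"dp":[0.002,-0.08,0],"yaw":-18}
    - {"dp":[0.003,-0.115,0],"yaw":-25}
    - {"dp":[0.003,-0.15,0],"yaw":-32}
    - {"dp":[0.004,-0.185,0],"yaw":-39}
    - {"dp":[0.005,-0.22,0],"yaw":-46}
    - {"dp":[0.005,-0.255,0],"yaw":-53}
    - {"dp":[0.006,-0.29,0],"yaw":-59}
    - {"dp":[0.007,-0.325,0],"yaw":-65}
    - {"dp":[0.007,-0.36,0],"yaw":-71}
    - {"dp":[0.008,-0.395,0],"yaw":-76}
    - {"dp":[0.009,-0.425,0],"yaw":-80}
    - {"dp":[0.009,-0.443,0],"yaw":-82}
    - {"dp":[0.009,-0.45,0],"yaw":-82.2}
    - {"dp":[0.009,-0.45,0],"yaw":-82.2}
    - {"dp":[0.009,-0.45,0],"yaw":-82.2}
  grip: 0.0

```text
time_s: 6.33
tcp_pos: [0.5621, -0.2257, 0.2491]
eef_rot: [179.9, 0.0, -95.7]
contact_force: [0.2, 0.9, -0.1]
gripper_width: 0.0437
gripper_force: 0.0
```

```bash
python3 look.py w3
```

```text
6.3333 [ 0.56205369 -0.22566349  0.24909144] [ 1.79862236e+02  1.38577913e-02 -9.57212396e+01] [ 0.2199269   0.90845548 -0.13903804] 0.04370414920854391
```

View pics/w3.png

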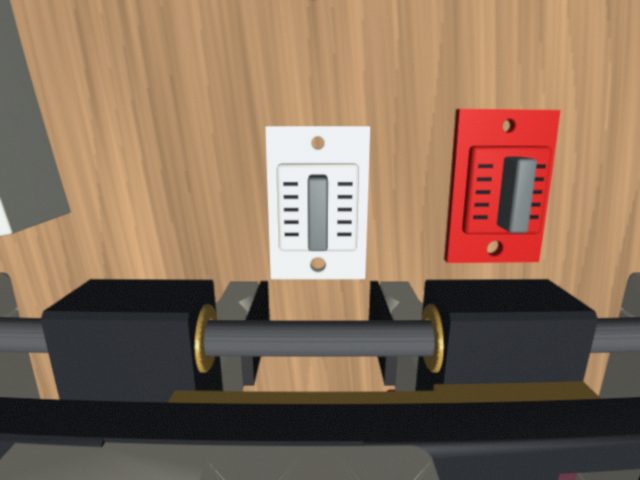

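The close picture shows the white shell with holes at (318,143) and (318,264), the lower one larger and on the +y side. The bar is at (318,213), and the red look-alike is to the right.

```bash
python3 - <<'E'
import pickle
from h import *
c,s=pickle.load(open("w3.pkl","rb"));P=cloud(c,s);im=c["image"].astype(int);sat=im.max(2)-im.min(2)
m=np.zeros((480,640),bool);m[118:279,255:380]=1
v,u=np.nonzero(m&(im.min(2)>170)&(sat<30)&(P[...,2]<.02));print("plate",rect(plane(c,np.c_[u,v],.012,s)))
H=[]
for r0,r1 in((132,155),(252,276)):
    v,u=np.nonzero(sat[r0:r1,300:336]>35);p=plane(c,np.c_[u+300,v+r0],.012,s);H.append((p.min(0)+p.max(0))/2);print(H[-1],np.ptp(p,axis=0)[:2])
e=H[1]-H[0];print("holes mid",(H[0]+H[1])/2,np.degrees(np.arctan2(-e[0],e[1])),np.linalg.norm(e))
g=P[m&(P[...,2]>.045)&(P[...,2]<.065)];print("bar",rect(g),np.median(g[:,2]))
E
```

```text
plate (array([ 0.56375604, -0.22466805]), 96.37134552001953, 149.66172790527344, -5.703117370605469)
[ 0.5576774 -0.2842667  0.012    ] [0.01062157 0.01031856]
[ 0.56948399 -0.1664857   0.012     ] [0.01336149 0.01113333]
holes mid [ 0.5635807 -0.2253762  0.012    ] -5.724313464975167 0.11837127484458575
bar (array([ 0.56412836, -0.22449915]), 17.564645767211914, 65.71763610839844, -5.377899169921875) 0.05368801075202684
```

apply_moves:
  targets:
    - {"dp":[0.0016,0.001,-0.01],"yaw":0}
    - {"dp":[0.0016,0.001,-0.035],"yaw":0}
    - {"dp":[0.0016,0.001,-0.065],"yaw":0}
    - {"dp":[0.0016,0.001,-0.095],"yaw":0}
    - {"dp":[0.0016,0.001,-0.125],"yaw":0}
    - {"dp":[0.0016,0.001,-0.15],"yaw":0}
    - {"dp":[0.0016,0.001,-0.17],"yaw":0}
    - {"dp":[0.0016,0.001,-0.185],"yaw":0}
    - {"dp":[0.0016,0.001,-0.193],"yaw":0}
    - {"dp":[0.0016,0.001,-0.197],"yaw":0}
    - {"dp":[0.0016,0.001,-0.197],"yaw":0}

```text
time_s: 7.3
tcp_pos: [0.5639, -0.224, 0.0529]
eef_rot: [179.9, -0.0, -95.7]
contact_force: [-0.2, 0.2, 0.0]
gripper_width: 0.0436
gripper_force: 0.0
```

apply_moves:
  targets:
    - {"dp":[0,0,0],"yaw":0}
    - {"dp":[0,0,0],"yaw":0}
    - {"dp":[0,0,0],"yaw":0}
    - {"dp":[0,0,0],"yaw":0}
    - {"dp":[0,0,0],"yaw":0}
    - {"dp":[0,0,0],"yaw":0}
    - {"dp":[0,0,0],"yaw":0}
    - {"dp":[0,0,0],"yaw":0}
  grip: 1
  squeeze: 45

```text
time_s: 7.97
tcp_pos: [0.5639, -0.2248, 0.0542]
eef_rot: [-180.0, -0.0, -95.7]
contact_force: [-3.2, 0.7, 6.4]
gripper_width: 0.0176
gripper_force: 45.0
```

apply_moves:
  targets:
    - {"dp":[0,0,0.005],"yaw":0}
    - {"dp":[0,0,0.02],"yaw":0}
    - {"dp":[0,0,0.045],"yaw":0}
    - {"dp":[0,0,0.075],"yaw":0}
    - {"dp":[0,0,0.105],"yaw":0}
    - {"dp":[0,0.01,0.125],"yaw":0}
    - {"dp":[0,0.03,0.135],"yaw":0}
    - {"dp":[0,0.055,0.135],"yaw":-1}
    - {"dp":[0.001,0.085,0.135],"yaw":-2}
    - {"dp":[0.001,0.118,0.135],"yaw":-3}
    - {"dp":[0.001,0.151,0.135],"yaw":-4}
    - {"dp":[0.002,0.184,0.135],"yaw":-5}
    - {"dp":[0.002,0.217,0.135],"yaw":-6}
    - {"dp":[0.003,0.25,0.135],"yaw":-7}
    - {"dp":[0.003,0.283,0.135],"yaw":-7.6}
    - {"dp":[0.004,0.316,0.135],"yaw":-7.6}
    - {"dp":[0.004,0.349,0.135],"yaw":-7.6}
    - {"dp":[0.004,0.382,0.135],"yaw":-7.6}
    - {"dp":[0.004,0.41,0.135],"yaw":-7.6}
    - {"dp":[0.004,0.43,0.135],"yaw":-7.6}

```text
time_s: 9.63
tcp_pos: [0.5676, 0.2077, 0.1883]
eef_rot: [180.0, 0.0, -103.3]
contact_force: [-0.2, -0.6, -2.2]
gripper_width: 0.0173
gripper_force: 45.0
```

apply_moves:
  targets:
    - {"dp":[0,0.012,0],"yaw":0}
    - {"dp":[0,0.018,0],"yaw":0}
    - {"dp":[0,0.0193,0],"yaw":0}
    - {"dp":[0,0.0193,0],"yaw":0}
    - {"dp":[0,0.0193,0],"yaw":0}
    - {"dp":[0,0.0193,0],"yaw":0}

```text
time_s: 10.13
tcp_pos: [0.5681, 0.2234, 0.1886]
eef_rot: [180.0, -0.0, -103.4]
contact_force: [0.4, -0.2, -3.2]
gripper_width: 0.0178
gripper_force: 45.0
```

```bash
python3 look.py w4; python3 -c "
import cv2;i=cv2.imread('pics/w4.png');cv2.imwrite('pics/w4c.png',cv2.resize(i[80:330,200:440],None,fx=2.4,fy=2.4,interpolation=cv2.INTER_CUBIC))"
```

```text
10.1333 [0.5680865  0.22342728 0.18862725] [ 1.79993609e+02 -7.37963827e-03 -1.03386056e+02] [ 0.35574635 -0.19648419 -3.19006371] 0.01784647101655427
```

View pics/w4c.png

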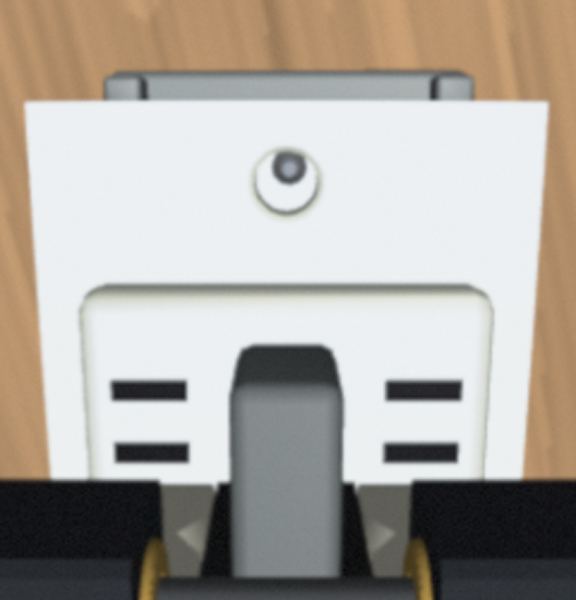

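The crop shows the thin dowel's top at about (289,167) seen through the shell's small hole at about (287,180), both centred left to right.

```bash
python3 - <<'E'
import pickle
from h import *
c,s=pickle.load(open("w4.pkl","rb"))
f=lambda q:np.array(q)/2.4+[200-.3,80-.3]
z=s["tcp_pos"][2]-.042
h=plane(c,f([(287,180)]),z,s)[0];k=plane(c,f([(25,101),(548,101)]),z,s);d=plane(c,f([(289,167)]),.07,s)[0]
a=np.deg2rad(-13.3);y=np.array([-np.sin(a),np.cos(a),0]);x=np.array([np.cos(a),np.sin(a),0])
t=s["tcp_pos"];print("hole-tcp",(h-t)@x,(h-t)@y,"dowel",d,"err dowel-hole in nest axes",(d-h)@x,(d-h)@y)
print("corner mid",(k.mean(0)-t)@x,(k.mean(0)-t)@y,np.linalg.norm(k[0]-k[1]),"yaw",np.degrees(np.arctan2(*(k[0]-k[1])[[1,0]])))
P=cloud(c,s);print("plate z",np.median(P[130:145,240:300,2]),np.median(P[130:145,340:400,2]),z)
E
```

```text
hole-tcp 0.0003448361344143635 -0.06051159199413249 dowel [0.55429044 0.1662587  0.07      ] err dowel-hole in nest axes -0.0006192506703222968 0.0017025629167383715
corner mid 0.00042472951945801473 -0.07494406006860337 0.09578958231265715 yaw -13.363369386202375
plate z 0.1463041167882465 0.1462730947972667 0.14662724582517556
```

apply_moves:
  targets:
    - {"dp":[0,0.0014,-0.01],"yaw":0}
    - {"dp":[0,0.0014,-0.025],"yaw":0}
    - {"dp":[0,0.0014,-0.04],"yaw":0}
    - {"dp":[0,0.0014,-0.052],"yaw":0}
    - {"dp":[0,0.0014,-0.058],"yaw":0}
    - {"dp":[0,0.0014,-0.061],"yaw":0}
    - {"dp":[0,0.0014,-0.0635],"yaw":0}
    - {"dp":[0,0.0014,-0.066],"yaw":0}
    - {"dp":[0,0.0014,-0.0685],"yaw":0}
    - {"dp":[0,0.0014,-0.0705],"yaw":0}
    - {"dp":[0,0.0014,-0.0705],"yaw":0}

```text
time_s: 11.1
tcp_pos: [0.568, 0.226, 0.118]
eef_rot: [180.0, 0.0, -103.3]
contact_force: [-0.1, -1.3, -2.8]
gripper_width: 0.0178
gripper_force: 45.0
```

apply_moves:
  targets:
    - {"dp":[0,-0.0005,-0.002],"yaw":0}
    - {"dp":[0,-0.0007,-0.004],"yaw":0}
    - {"dp":[0,-0.0007,-0.006],"yaw":0}
    - {"dp":[0,-0.0007,-0.008],"yaw":0}
    - {"dp":[0,-0.0007,-0.008],"yaw":0}

```text
time_s: 11.52
tcp_pos: [0.5678, 0.2251, 0.1095]
eef_rot: [180.0, -0.0, -103.3]
contact_force: [-0.1, -0.3, -2.0]
gripper_width: 0.0175
gripper_force: 45.0
```

apply_moves:
  targets:
    - {"dp":[0,0,-0.0015],"yaw":0}
    - {"dp":[0,0,-0.003],"yaw":0}
    - {"dp":[0,0,-0.0045],"yaw":0}
    - {"dp":[0,0,-0.006],"yaw":0}
    - {"dp":[0,0,-0.006],"yaw":0}
    - {"dp":[0,0,-0.006],"yaw":0}

```text
time_s: 12.02
tcp_pos: [0.5682, 0.2253, 0.1048]
eef_rot: [-180.0, 0.0, -103.3]
contact_force: [-2.8, -0.4, 6.0]
gripper_width: 0.0174
gripper_force: 45.0
```

apply_moves:
  targets:
    - {"dp":[0,0,-0.001],"yaw":0}
    - {"dp":[0,0,-0.002],"yaw":0}
    - {"dp":[0,0,-0.003],"yaw":0}
    - {"dp":[0,0,-0.003],"yaw":0}
    - {"dp":[0,0,-0.003],"yaw":0}
    - {"dp":[0,0,-0.003],"yaw":0}

```text
time_s: 12.52
tcp_pos: [0.5682, 0.2253, 0.1042]
eef_rot: [-179.9, 0.0, -103.3]
contact_force: [-11.1, -1.4, 23.0]
gripper_width: 0.0174
gripper_force: 45.0
```

apply_moves:
  targets:
    - {"dp":[-0.0005,0,0],"yaw":0}
    - {"dp":[-0.001,0,0],"yaw":0}
    - {"dp":[-0.001,0,0],"yaw":0}
    - {"dp":[-0.001,0,0],"yaw":0}
    - {"dp":[-0.001,0,0],"yaw":0}
    - {"dp":[-0.001,0,0],"yaw":0}

```text
time_s: 13.02
tcp_pos: [0.5682, 0.2254, 0.1042]
eef_rot: [-179.8, 0.1, -103.3]
contact_force: [-6.0, -2.9, 19.5]
gripper_width: 0.0176
gripper_force: 45.0
```

```bash
python3 look.py w5; python3 - <<'E'
import pickle,cv2
from h import *
c,s=pickle.load(open("w5.pkl","rb"));P=cloud(c,s)
for n in("w4","w5"):
    c,s=pickle.load(open(n+".pkl","rb"));P=cloud(c,s);print(n,[np.median(P[130:145,a:a+50,2])-s["tcp_pos"][2] for a in(240,350)],np.median(P[130:145,240:290,2]))
cv2.imwrite('pics/w5c.png',cv2.resize(c["image"][80:330,200:440,::-1],None,fx=2.4,fy=2.4,interpolation=cv2.INTER_CUBIC))
E
```

```text
13.0167 [0.56817289 0.22535449 0.10417152] [-1.79832195e+02  8.21277667e-02 -1.03257645e+02] [-5.97713291 -2.89984945 19.53771401] 0.01764695644469018
w4 [np.float64(-0.04232312903692906), np.float64(-0.04236952182030193)] 0.1463041167882465
w5 [np.float64(-0.04226475247102143), np.float64(-0.04226144022834434)] 0.061906763898384246
```

View pics/w5c.png

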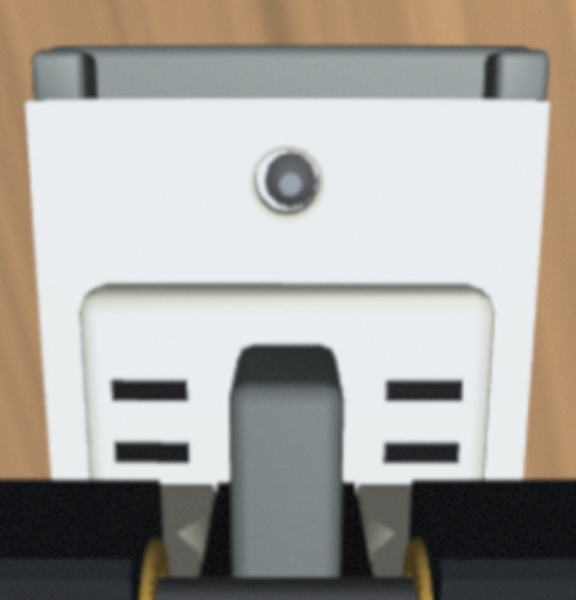

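The thin dowel stands in the small hole at (288,181). The plate's top is at z 0.062, so the seam is shut, and it is held with about 22 N without slipping. I'm handing it in.

```bash
python3 -c "
from plant import r
print(r.close_job())"
```

```text
the job is handed in; nothing more can be done
None
```

The job is handed in: the shield was lowered onto its stop, and the shell is over both dowels and still held shut with about 22 N. The plate's top reads 0.062 m, which matches a closed seam; the judge gave no result.

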